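# Slide a returned guest pager into its charging bay and press it home

## Task

A guest left the pager with the orange ring on the landing mat of the charging tray, where it does not charge. It is too wide to pick up, so slide it across the tray until it drops into the empty bay; then press it straight down in the middle until it is fully home, pushing the stiff contact plate under it down, and keep it pressed firmly, with about a kilogram's weight (10 N), for a good second so that it resets. Be gentle throughout, never pushing it with two kilograms or more, then let go, and leave the parked pager with the blue ring and everything else on the counter where they are.

Things in the scene. Friction and masses are not known exactly. Their poses are not given: they have to be found in the camera images.
- charger: White charging tray with a black border, fixed, 196 (x) x 400 (y) x 19 mm; origin at the centre of its underside, z up. Its flat deck is 16 mm above the counter; the 8 mm border stands 3 mm above the deck, inner faces at x = +-90, y = +-192 mm. Along its y axis (x = 0): landing mat at the -y end, empty bay at y = 5 mm, occupied bay at y = 118 mm. Stands turned by up to 0.25 rad.
- landing (a point): Centre of the grey landing mat, flush with the tray's deck, 150 (x) x 116 (y) mm, where the orange-ringed pager lies at the start; axes as the tray's.
- bay (a point): Centre of the floor of the empty round bay, axes as the tray's. The bay is 94.5 mm across and 9.5 mm deep (floor 6.5 mm above the counter, mouth at the deck), with upright walls. In it a round black contact plate, 72 mm across, stands 4 mm proud of the floor, gripped by leaf springs: pressed through the pager with 6 to 9 N it slides down flush with the floor and stays there.
- pager: Pager to put away: black puck, orange ring round side and top, 92 mm across (too wide to grasp), 28 mm high, 130 to 200 g, loose; origin at the centre of its underside, z up through its top. Side upright from 4 to 25 mm up; the foot tapers from 92 mm at 4 mm up to 88 mm at the underside. Sliding it takes 1 to 1.5 N.
- pager_top (a point): Centre of the flat top of the orange-ringed pager, 28 mm above its underside. Slid over the bay the pager drops 5.5 mm onto the plate, underside 4 mm above the bay's floor. Pressed here it goes down with the plate until its underside is on the floor, top 18.5 mm above the deck; from there it is rigid: hold it with 7 to 14 N. It must never be pushed with 20 N.
- parked_pager: A like pager with a blue ring, already home in the other bay, loose; origin at the centre of its underside. To be left alone.
- milk_pitcher: Bystander: steel milk pitcher, 72x113x104 mm; origin at the centre of its underside. To be left alone.
- cups: Bystander: two stacked white porcelain cups, 82 mm across, 89 mm high; origin at the centre of its underside. To be left alone. Left and in front of them (y above 0.2 m) the counter is full of fixed jugs and bottles up to 0.25 m high: pass well above these.
- tamper: Bystander: coffee tamper with a dark handle, 58 mm across, 94 mm high; origin at the centre of its underside. To be left alone.

How it is judged:
By the outcome, as a careful person would: the job done as asked, in the order asked, and still so for the second after the job is handed in, with the robot touching nothing.
It also fails if it takes over 72 s, if anything falls off the work surface, if the arm or the gripper's body presses on something with over 40 N, if the wrist force passes 120 N, or if a joint passes its speed limit or range.

## Robot

A 7-joint arm with a two-finger parallel gripper is mounted at the origin on a cart in front of the work surface, level with it; the furniture and walls round the work are solid. World frame = base frame: x ahead of the robot, y to its left, z up, the work surface at z = 0. Lengths are in mm, angles in rad, forces in N, time in s.
With the tool pointing down it reaches from about 425 to 950 mm from the base axis. Payload 4.7 kg.
Tool frame: the origin (TCP) lies at the very end of the fingers, on their centre line; the grasp point (between the pads) lies 19 mm behind it; z points along the fingers, y is the line along which they close (so a half turn about z gives the same grasp; the last joint's range is limited). The gripper opens to 87 mm and grips with 3 to 60 N. Pads are 19 mm wide; open, the fingers measure 117 mm over their backs; the gripper's body (75 mm by 190 mm) begins 51 mm behind the grasp point.
Start: joints at [-1.373, 0.469, -0.049, 1.532, 0.024, 1.141, -0.082], TCP at [151.738, 657.742, 222.573] pointing down, gripper open.
Joint ranges: [-2.59, 2.59], [-0.33, 1.99], [-1.39, 1.29], [0.1, 2.45], [-1.04, 4.18], [0.21, 1.99], [-2.66, 2.66]. Speed limits (rad/s): [2.57, 2.57, 3.14, 3.14, 3.14, 3.14, 3.14].

## Interface

Orientations are given as a unit quaternion [w, x, y, z].
In Python, from cell import r gives the robot as it stands.
- The arm moves only by the shell command python3 -m crank 'ROWS' [FORCE]. ROWS is JSON, a list of rows, each an object of numbers: "tx", "ty", "tz": the shift along the tool's x, y, z in mm; "turn": the turn about the tool's z in degrees; "fingers": the opening, from 0 (shut) to 1 (fully open). In form: [{"tx": .., "ty": .., "tz": .., "turn": .., "fingers": ..}, ...]. A call has 1 to 8 rows; each row shifts and turns the commanded pose from where the row before left it, along the tool's axes as they then stand; what a row does not reach is not made up. A row lasts 1/12 s, in which the tool goes at most 41.7 mm and 7.16 degrees, less where a joint would pass 70% of its speed; a pose out of reach is approached as far as the arm can. A call is refused whole if a number of a shift passes 41.7 or a number of a turn 7.16, either way. A call with a gripper value outside its range is refused whole. The fingers move at their own pace and stop on an object; FORCE is the grip in N (left out, the last holds). Time passes only in rows, so rows that do not move let the fingers close. It gives the time, the measured TCP pose, the force, the opening and the grip force at its end, in the units of the state.
- r.state(): the state, without advancing time (a new reading comes with each control period).
- r.camera(name): name is "side" or "top"; returns a dict with "image" (400x640x3 uint8, red, green, blue), "z_map" (400x640 float32, mm along the optical axis (not along the pixel's ray), 0 where there is no reading), "mtx" (3x3 intrinsics, pixels), "dist" ([k1, k2, p1, p2, k3] as OpenCV has them; the pictures are not rectified), "world_from_camera" (4x4, takes a point from camera to world coordinates). Camera axes: x right, y up, looking along -z (the intrinsics and any distortion apply to the point x, -y, -z); pixel columns grow to the right and rows downward; lengths in mm; the calibration is good to about 2 mm. A picture is of the moment at which its call begins.
- r.finish_job(): hands the job in; it is judged then, once.
The state is a dict: "t": time; "joint_pos": joint angles; "joint_velocities": joint speeds; "effort": joint torques, N m; "tool_pos": TCP position; "orientation": TCP orientation; "contact_force": force on the tool from outside, world axes, zero at the start; "wrist_torque": the same for the moment, N m; "width": finger opening in mm; "grip_force": force on a finger pad.
Only numpy, scipy, OpenCV 4.12 (cv2) and the standard library are available. Lean on these libraries where they do the work, as an engineer would, in place of code of your own. Each camera call takes 0.05 s, during which the arm holds its last target. There are 200 camera calls.

## Working session

There is one attempt and no reset: what is moved stays moved. The work goes in short steps, Python scripts to look and compute and a shell command to move; the robot and the scene stay as the last step left them, time stands still between calls to the robot, and variables do not carry over. Pictures are saved under pics/ and viewed, at most 10 in all, crops included, and the job is handed in when it is done.

```bash
mkdir -p pics; ls; python3 - <<'E'
from cell import r
import cv2,numpy as np
for n in("top","side"):
    c=r.camera(n); cv2.imwrite(f"pics/{n}0.png",c["image"][:,:,::-1]); np.savez(f"{n}0.npz",**c)
s=r.state(); print(s)
E
```

```text
pics
{'t': 0.1, 'joint_pos': array([-1.3728781 ,  0.46936681, -0.04862271,  1.53356047,  0.02406334,
        1.14099716, -0.08230324]), 'joint_velocities': array([ 0.00031536, -0.00295379, -0.00090553, -0.00310686, -0.00105668,
        0.00167956, -0.00021355]), 'effort': array([ 6.33888334e-06, -5.09172034e+01, -8.15807702e-02, -2.36827576e+01,
       -6.14592223e-02,  3.45063955e-02,  7.83512314e-05]), 'tool_pos': array([151.63278916, 657.19984274, 221.60631499]), 'orientation': array([-9.17344643e-05,  1.13148769e-01,  9.93577673e-01, -8.69358992e-04]), 'contact_force': array([0.05907821, 0.59681854, 0.10866734]), 'wrist_torque': array([-0.00460333, -0.01792168,  0.01283042]), 'grip_force': 0.0, 'width': 87.1894416886728}
```

View pics/top0.png

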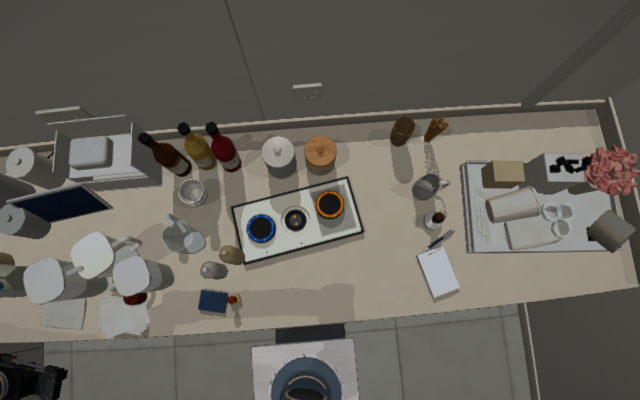

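View pics/side0.png

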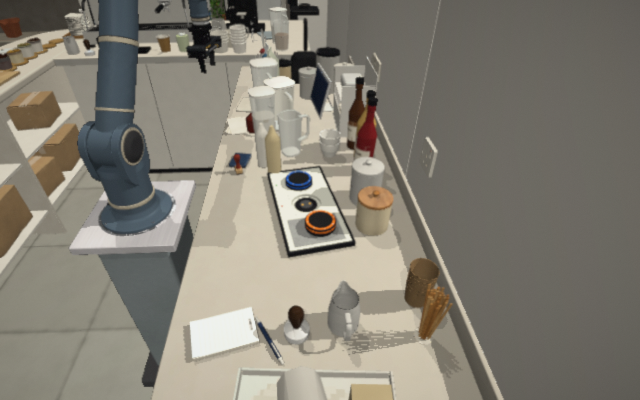

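The top view shows the tray centred near (298,220), with the orange pager at (330,204), the empty bay at (295,220) and the blue pager at (261,229). The side view shows the same items at (320,222), (306,204) and (299,180). The gripper is far off to the left, beyond the bottles.

```bash
cat > h.py <<'E'
import cv2,numpy as np
def ray(c,uv):
    uv=np.asarray(uv,float).reshape(-1,1,2)
    p=cv2.undistortPoints(uv,c["mtx"],c["dist"]).reshape(-1,2)
    T=np.asarray(c["world_from_camera"]); d=np.c_[p[:,0],-p[:,1],-np.ones(len(p))]@T[:3,:3].T
    return T[:3,3],d
def plane(c,uv,z):
    o,d=ray(c,uv); return o+d*((z-o[2])/d[:,2])[:,None]
def ring(c,kind):
    h=cv2.cvtColor(c["image"],cv2.COLOR_RGB2HSV)
    lo,hi=((4,170,90),(16,255,255)) if kind=="o" else ((100,150,60),(125,255,255))
    return cv2.inRange(h,lo,hi)
def circ(c,kind,win,z,rad=None):
    m=ring(c,kind); k=np.zeros_like(m); x0,y0,x1,y1=win; k[y0:y1,x0:x1]=m[y0:y1,x0:x1]
    v,u=np.nonzero(k); return plane(c,np.c_[u,v],z)
E
python3 - <<'E'
from h import *
W={"top":{"o":(308,182,352,226),"b":(240,208,282,250)},"side":{"o":(295,200,345,245),"b":(278,165,320,195)}}
for n in W:
    c=dict(np.load(n+"0.npz"))
    for k,z in (("o",40),("b",31)):
        P=circ(c,k,W[n][k],z)
        (x,y),rr=cv2.minEnclosingCircle(P[:,:2].astype(np.float32))
        print(n,k,len(P),P.mean(0).round(1),"encl",round(x,1),round(y,1),round(rr,1))
    im=c["image"]; crop={"top":(225,170,370,270),"side":(255,155,365,260)}[n]
    x0,y0,x1,y1=crop; cv2.imwrite(f"pics/{n}crop.png",cv2.resize(im[y0:y1,x0:x1,::-1],None,fx=5.5,fy=5.5,interpolation=cv2.INTER_CUBIC))
    print(n,"cam",c["world_from_camera"][:3,3].round(0))
E
```

```text
top o 195 [ 573.7 -123.2   40. ] encl 573.4 -124.1 43.8
top b 213 [513.4  99.3  31. ] encl 515.3 101.3 43.4
top cam [ 327.  -68. 1200.]
side o 221 [ 570.5 -142.9   40. ] encl 571.3 -130.9 49.0
side b 135 [512.9  74.7  31. ] encl 513.1 90.9 48.9
side cam [ 495. -906.  748.]
```

View pics/topcrop.png

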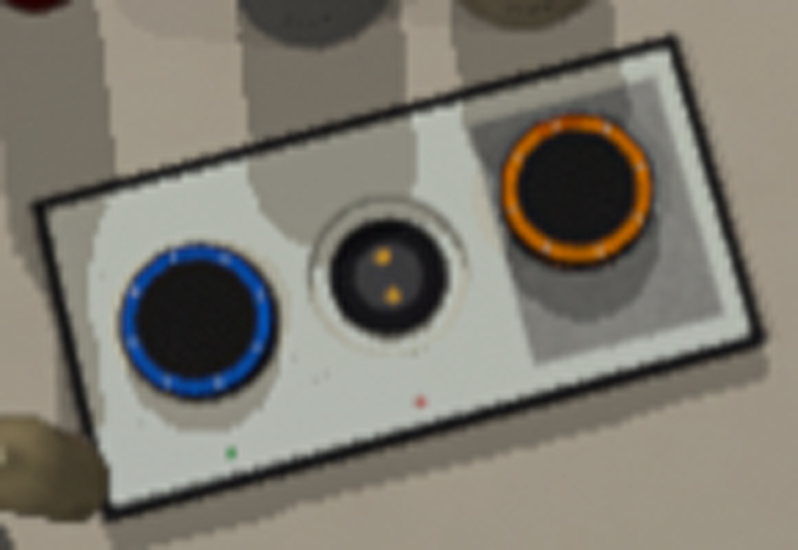

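View pics/sidecrop.png

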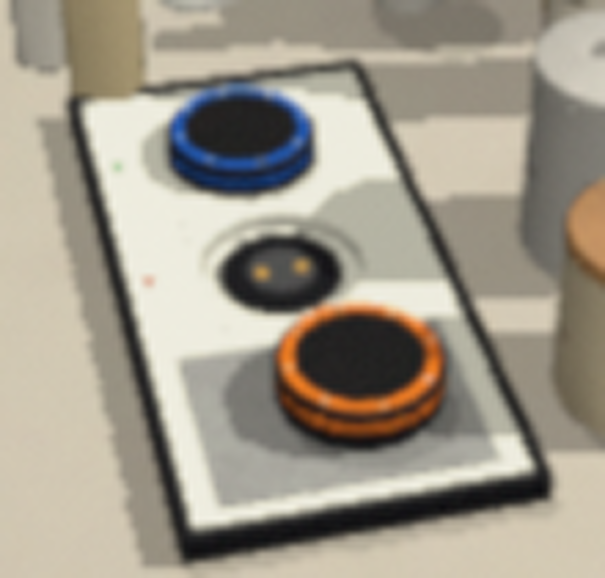

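The top crop has tray corners at (38,203), (672,40), (762,340) and (108,518). The orange ring is centred at (577,190), the bay at about (388,277) and the blue ring at (200,321). The side crop has the orange top at (361,358), the blue top at (242,127) and the back corners at (73,100) and (357,62).

```bash
python3 - <<'E'
from h import *
from scipy.optimize import least_squares
O={"top":(225,170),"side":(255,155)}
C={n:dict(np.load(n+"0.npz")) for n in O}
f=lambda n,p:(np.array(p,float)+.5)/5.5-.5+O[n]
M=np.array([[98,200],[98,-200],[-98,-200],[-98,200]],float) # tray corners
# world: +y_tray to left in top view, +x up
D={"top":[(38,203),(672,40),(762,340),(108,518)],"side":[(357,62),(549,473),(186,538),(73,100)]}
for n in D:
    P=plane(C[n],f(n,D[n]),19)[:,:2]
    def w(q,m):
        c,s=np.cos(q[2]),np.sin(q[2]); return q[:2]+m@np.array([[c,s],[-s,c]])
    s=least_squares(lambda q:(w(q,M)-P).ravel(),[530,0,0.2]); q=s.x
    print(n,"tray",q[:2].round(1),q[2].round(4),"res",s.fun.round(1))
    print("  bay",w(q,np.array([[0,5.],[0,118],[0,-120]])).round(1).tolist())
    o,b=[plane(C[n],f(n,p),z)[0] for p,z in (({"top":(577,190),"side":(361,358)}[n],44),({"top":(200,321),"side":(242,127)}[n],34.5))]
    print("  orange",o.round(1),"blue",b.round(1))
    c,sn=np.cos(q[2]),np.sin(q[2]); R=np.array([[c,-sn],[sn,c]])
    print("  orange in tray",(R.T@(o[:2]-q[:2])).round(1))
E
```

```text
top tray [536.2 -15.4] 0.1791 res [ 1.5  4.8  4.4 -3.8 -2.8 -4.5 -3.   3.5]
  bay [[535.3, -10.4], [515.1, 100.8], [557.5, -133.4]]
  orange [ 571.3 -124.2   44. ] blue [514.5  99.2  34.5]
  orange in tray [  15.2 -113.4]
side tray [536.6 -17.1] 0.1793 res [ 2.6  4.6  4.5 -4.7 -2.1 -5.  -5.   5. ]
  bay [[535.7, -12.2], [515.6, 99.0], [558.0, -135.2]]
  orange [ 571.9 -126.3   44. ] blue [516.2 100.3  34.5]
  orange in tray [  15.3 -113.8]
```

```bash
python3 - <<'E'
from h import *
c=dict(np.load("top0.npz")); z=c["z_map"]; T=c["world_from_camera"]
v,u=np.mgrid[0:400,0:640]; uv=np.c_[u.ravel(),v.ravel()].astype(float)
o,d=ray(c,uv); P=(o+d*z.ravel()[:,None]); P=P[z.ravel()>0]
for lo in (60,95,150,200):
  m=(P[:,2]>lo)&(P[:,0]>380)&(P[:,0]<900)&(P[:,1]>-420)&(P[:,1]<330)
  Q=P[m]; print(">",lo)
  g={}
  for p in Q: g.setdefault((int(p[1]//40)*40),[]).append(p)
  for k in sorted(g): a=np.array(g[k]); print("  y",k,"x",a[:,0].min().round(),a[:,0].max().round(),"zmax",a[:,2].max().round(),len(a))
m=(abs(P[:,0]-571.5)<25)&(abs(P[:,1]+125)<25); print("top z",np.median(P[m,2]))
E
```

```text
> 60
  y -440 x 572.0 879.0 zmax 565.0 983
  y -400 x 591.0 880.0 zmax 568.0 1823
  y -360 x 764.0 879.0 zmax 570.0 1727
  y -320 x 859.0 879.0 zmax 572.0 1711
  y -280 x 860.0 879.0 zmax 574.0 1729
  y -240 x 857.0 879.0 zmax 578.0 1763
  y -200 x 859.0 879.0 zmax 580.0 1790
  y -160 x 682.0 879.0 zmax 583.0 2125
  y -120 x 679.0 879.0 zmax 586.0 2309
  y -80 x 689.0 879.0 zmax 590.0 2076
  y -40 x 685.0 880.0 zmax 597.0 2189
  y 0 x 679.0 879.0 zmax 600.0 2451
  y 40 x 683.0 884.0 zmax 607.0 2290
  y 80 x 858.0 878.0 zmax 612.0 2026
  y 120 x 424.0 878.0 zmax 618.0 2144
  y 160 x 405.0 878.0 zmax 626.0 3026
  y 200 x 380.0 877.0 zmax 632.0 2451
  y 240 x 380.0 878.0 zmax 638.0 2959
  y 280 x 448.0 878.0 zmax 645.0 2701
  y 320 x 445.0 878.0 zmax 648.0 612
> 95
  y -440 x 579.0 879.0 zmax 565.0 826
  y -400 x 591.0 880.0 zmax 568.0 1640
  y -360 x 764.0 879.0 zmax 570.0 1612
  y -320 x 871.0 879.0 zmax 572.0 1626
  y -280 x 871.0 879.0 zmax 574.0 1650
  y -240 x 870.0 879.0 zmax 578.0 1685
  y -200 x 870.0 879.0 zmax 580.0 1714
  y -160 x 682.0 879.0 zmax 583.0 2013
  y -120 x 679.0
[... 1297 characters left out ...]
x 871.0 879.0 zmax 570.0 1371
  y -320 x 872.0 879.0 zmax 572.0 1431
  y -280 x 871.0 879.0 zmax 574.0 1454
  y -240 x 871.0 879.0 zmax 578.0 1491
  y -200 x 870.0 879.0 zmax 580.0 1522
  y -160 x 863.0 879.0 zmax 583.0 1542
  y -120 x 860.0 879.0 zmax 586.0 1619
  y -80 x 860.0 879.0 zmax 590.0 1651
  y -40 x 868.0 879.0 zmax 597.0 1640
  y 0 x 871.0 879.0 zmax 600.0 1686
  y 40 x 870.0 884.0 zmax 607.0 1733
  y 80 x 870.0 878.0 zmax 612.0 1749
  y 120 x 870.0 878.0 zmax 618.0 1789
  y 160 x 745.0 878.0 zmax 626.0 2046
  y 200 x 753.0 877.0 zmax 632.0 1863
  y 240 x 754.0 878.0 zmax 638.0 2083
  y 280 x 761.0 877.0 zmax 645.0 1937
  y 320 x 871.0 877.0 zmax 648.0 483
top z 44.96187815771134
```

```bash
python3 -m crank '[{"tz":-40},{"tz":-40},{"tz":-40},{"turn":7},{"turn":7},{"turn":7},{"turn":7},{"turn":7}]'; python3 -m crank '[{"turn":7},{"turn":7},{"turn":7},{"turn":3.4},{"fingers":0.57}]'
```

```text
invalid input at $[0]: expected keys tx, ty, tz, turn, fingers
invalid input at $[0]: expected keys tx, ty, tz, turn, fingers
```

Every row needs all five keys.

```bash
python3 -m crank '[{"tx":0,"ty":0,"tz":-40,"turn":0,"fingers":0.57},{"tx":0,"ty":0,"tz":-40,"turn":0,"fingers":0.57},{"tx":0,"ty":0,"tz":-40,"turn":0,"fingers":0.57},{"tx":0,"ty":0,"tz":0,"turn":7,"fingers":0.57},{"tx":0,"ty":0,"tz":0,"turn":7,"fingers":0.57},{"tx":0,"ty":0,"tz":0,"turn":7,"fingers":0.57},{"tx":0,"ty":0,"tz":0,"turn":7,"fingers":0.57},{"tx":0,"ty":0,"tz":0,"turn":7,"fingers":0.57}]' ; python3 -m crank '[{"tx":0,"ty":0,"tz":0,"turn":7,"fingers":0.57},{"tx":0,"ty":0,"tz":0,"turn":7,"fingers":0.57},{"tx":0,"ty":0,"tz":0,"turn":7,"fingers":0.57},{"tx":0,"ty":0,"tz":0,"turn":3.4,"fingers":0.57},{"tx":0,"ty":0,"tz":0,"turn":0,"fingers":0.57},{"tx":0,"ty":0,"tz":0,"turn":0,"fingers":0.57}]'
cat > go.py <<'E'
import sys,numpy as np
from cell import r
from scipy.spatial.transform import Rotation as R
s=r.state(); q=s["orientation"]; M=R.from_quat([q[1],q[2],q[3],q[0]]).as_matrix()
print("t",round(s["t"],2),"pos",s["tool_pos"].round(1),"F",s["contact_force"].round(2),"w",round(s["width"],1),"x-axis ang",np.degrees(np.arctan2(M[1,0],M[0,0])).round(2),"tilt",M[:2,2].round(4),"j",s["joint_pos"].round(2))
for i in range(1,len(sys.argv),3):
    p=np.array(list(map(float,sys.argv[i:i+3]))); print("to",p,"tool shift",(M.T@(p-s["tool_pos"])).round(1))
E
python3 go.py 450 450 342 590 -183 342
```

```text
t: 0.77
tool_pos: [151.7, 657.4, 342.0]
orientation: [0.0, 0.409, 0.912, -0.001]
contact_force: [0.2, -0.3, 0.4]
width: 50.6
grip_force: 0.0
t: 1.27
tool_pos: [151.6, 657.6, 342.1]
orientation: [0.0, 0.59, 0.808, -0.0]
contact_force: [0.7, -0.9, 0.2]
width: 49.7
grip_force: 0.0
t 1.27 pos [151.6 657.6 342.1] F [ 0.7  -0.92  0.18] w 49.7 x-axis ang 107.72 tilt [-0.0001 -0.0009] j [-1.51  0.4   0.15  1.37 -0.06  1.37 -1.05]
to [450. 450. 342.] tool shift [-2.885e+02  2.211e+02  2.000e-01]
to [ 590. -183.  342.] tool shift [-9.341e+02  1.619e+02  8.000e-01]
```

```bash
python3 -m crank '[{"tx":-26,"ty":20,"tz":0,"turn":0,"fingers":0.57},{"tx":-26,"ty":20,"tz":0,"turn":0,"fingers":0.57},{"tx":-26,"ty":20,"tz":0,"turn":0,"fingers":0.57},{"tx":-26,"ty":20,"tz":0,"turn":0,"fingers":0.57},{"tx":-26,"ty":20,"tz":0,"turn":0,"fingers":0.57},{"tx":-26,"ty":20,"tz":0,"turn":0,"fingers":0.57},{"tx":-26,"ty":20,"tz":0,"turn":0,"fingers":0.57},{"tx":-26,"ty":20,"tz":0,"turn":0,"fingers":0.57}]' ; python3 -m crank '[{"tx":-26,"ty":20,"tz":0,"turn":0,"fingers":0.57},{"tx":-26,"ty":20,"tz":0,"turn":0,"fingers":0.57},{"tx":-28,"ty":20,"tz":0,"turn":0,"fingers":0.57},{"tx":-36,"ty":-3,"tz":0,"turn":0,"fingers":0.57},{"tx":-36,"ty":-3,"tz":0,"turn":0,"fingers":0.57},{"tx":-36,"ty":-3,"tz":0,"turn":0,"fingers":0.57},{"tx":-36,"ty":-3,"tz":0,"turn":0,"fingers":0.57},{"tx":-36,"ty":-3,"tz":0,"turn":0,"fingers":0.57}]'; python3 -m crank '[{"tx":-36,"ty":-3,"tz":0,"turn":0,"fingers":0.57},{"tx":-36,"ty":-3,"tz":0,"turn":0,"fingers":0.57},{"tx":-36,"ty":-3,"tz":0,"turn":0,"fingers":0.57},{"tx":-36,"ty":-3,"tz":0,"turn":0,"fingers":0.57},{"tx":-36,"ty":-3,"tz":0,"turn":0,"fingers":0.57},{"tx":-36,"ty":-3,"tz":0,"turn":0,"fingers":0.57},{"tx":-36,"ty":-3,"tz":0,"turn":0,"fingers":0.57},{"tx":-36,"ty":-3,"tz":0,"turn":0,"fingers":0.57}]'; python3 -m crank '[{"tx":-36,"ty":-3,"tz":0,"turn":0,"fingers":0.57},{"tx":-36,"ty":-3,"tz":0,"turn":0,"fingers":0.57},{"tx":-36,"ty":-3,"tz":0,"turn":0,"fingers":0.57},{"tx":-30,"ty":-3,"tz":0,"turn":0,"fingers":0.57},{"tx":0,"ty":0,"tz":0,"turn":0,"fingers":0.57},{"tx":0,"ty":0,"tz":0,"turn":0,"fingers":0.57}]' ; python3 go.py 590 -182 342
```

```text
t: 1.93
tool_pos: [368.3, 506.7, 342.6]
orientation: [-0.0, 0.59, 0.808, -0.0]
contact_force: [0.8, 0.5, -0.4]
width: 49.2
grip_force: 0.0
t: 2.6
tool_pos: [488.8, 271.8, 342.4]
orientation: [-0.0, 0.59, 0.808, -0.0]
contact_force: [1.2, -0.1, 0.3]
width: 49.6
grip_force: 0.0
t: 3.27
tool_pos: [552.9, -9.8, 342.7]
orientation: [-0.0, 0.59, 0.808, 0.0]
contact_force: [0.5, -0.9, 1.0]
width: 49.6
grip_force: 0.0
t: 3.77
tool_pos: [582.8, -145.5, 342.2]
orientation: [-0.0, 0.592, 0.806, -0.0]
contact_force: [1.0, 0.3, 0.4]
width: 49.6
grip_force: 0.0
t 3.77 pos [ 582.8 -145.5  342.2] F [0.97 0.33 0.43] w 49.6 x-axis ang 107.43 tilt [-0.0006 -0.0004] j [-0.3   0.29  0.62  1.58 -0.17  1.33  0.65]
to [ 590. -182.  342.] tool shift [-37.   -4.1   0.2]
```

```bash
python3 -m crank '[{"tx":-37,"ty":-4,"tz":0,"turn":-0.15,"fingers":0.57},{"tx":0,"ty":0,"tz":35,"turn":0,"fingers":0.57},{"tx":0,"ty":0,"tz":35,"turn":0,"fingers":0.57},{"tx":0,"ty":0,"tz":35,"turn":0,"fingers":0.57},{"tx":0,"ty":0,"tz":35,"turn":0,"fingers":0.57},{"tx":0,"ty":0,"tz":35,"turn":0,"fingers":0.57},{"tx":0,"ty":0,"tz":35,"turn":0,"fingers":0.57},{"tx":0,"ty":0,"tz":0,"turn":0,"fingers":0.57}]' ; python3 go.py 590 -182 100
python3 - <<'E'
from h import *
from cell import r
for n,(x0,y0,x1,y1) in (("side",(240,110,400,260)),):
    c=r.camera(n); np.savez(n+"1.npz",**c); cv2.imwrite(f"pics/{n}1.png",cv2.resize(c["image"][y0:y1,x0:x1,::-1],None,fx=4,fy=4,interpolation=cv2.INTER_CUBIC))
E
```

```text
t: 4.43
tool_pos: [586.3, -175.2, 125.6]
orientation: [-0.007, 0.588, 0.809, -0.002]
contact_force: [-0.2, 0.3, -0.1]
width: 49.7
grip_force: 0.0
t 4.43 pos [ 586.3 -175.2  125.6] F [-0.23  0.28 -0.1 ] w 49.7 x-axis ang 107.98 tilt [-0.0131  0.0045] j [-0.17  0.51  0.55  1.8  -0.32  0.93  0.83]
to [ 590. -182.  100.] tool shift [-7.8  1.8 25.5]
```

View pics/side1.png

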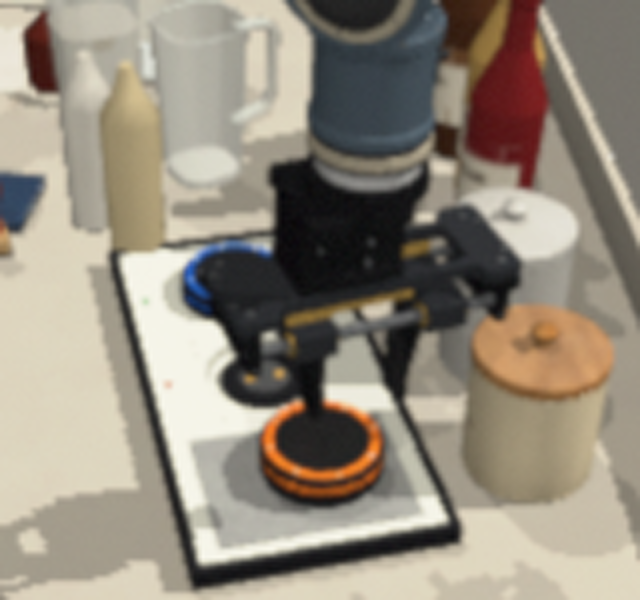

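The gripper hangs over the orange pager at crop (322,445), with the right end of its body close to the copper-lidded jar at (540,350). I'll measure the body's extent from the depth map before going lower.

```bash
python3 - <<'E'
from h import *
from cell import r
s=r.state(); tcp=s["tool_pos"]; a=np.radians(107.7); dx=np.array([np.cos(a),np.sin(a)]); dy=np.array([np.sin(a),-np.cos(a)])
for n in("side","top"):
    c=r.camera(n); z=c["z_map"]; v,u=np.nonzero(z>0)
    o,d=ray(c,np.c_[u,v]); P=o+d*z[v,u][:,None]
    q=P[:,:2]-tcp[:2]; L=np.c_[q@dx,q@dy,P[:,2]-tcp[2]]
    m=(abs(L[:,0])<70)&(abs(L[:,1])<130)&(L[:,2]>40)&(L[:,2]<160); L=L[m]
    for h in range(40,160,15):
        k=L[(L[:,2]>=h)&(L[:,2]<h+15)]
        if len(k)>5: print(n,h,"x",k[:,0].min().round(),k[:,0].max().round(),"y",k[:,1].min().round(),k[:,1].max().round(),len(k))
    # copper jar
    m=(P[:,0]>660)&(P[:,0]<800)&(P[:,1]<-60)&(P[:,1]>-190)&(P[:,2]>30)&(P[:,2]<170); J=P[m]
    for h in range(30,165,20):
        k=J[(J[:,2]>=h)&(J[:,2]<h+20)]
        if len(k)>5:print("  jar",h,"x",k[:,0].min().round(),"y",k[:,1].min().round(),k[:,1].max().round(),"xmin at y",k[k[:,0].argmin(),1].round())
E
```

```text
side 40 x -14.0 2.0 y -39.0 42.0 56
side 55 x -14.0 12.0 y -85.0 79.0 21
side 70 x -41.0 33.0 y -87.0 87.0 226
side 85 x -41.0 33.0 y -92.0 94.0 428
side 100 x -41.0 37.0 y -94.0 94.0 884
side 115 x -38.0 26.0 y -89.0 18.0 205
side 130 x -25.0 23.0 y -49.0 20.0 171
side 145 x -38.0 19.0 y -49.0 18.0 86
  jar 30 x 678.0 y -158.0 -103.0 xmin at y -103.0
  jar 50 x 678.0 y -157.0 -105.0 xmin at y -108.0
  jar 70 x 679.0 y -158.0 -106.0 xmin at y -111.0
  jar 90 x 678.0 y -158.0 -63.0 xmin at y -103.0
  jar 110 x 678.0 y -157.0 -60.0 xmin at y -117.0
top 85 x -43.0 34.0 y -58.0 83.0 25
top 100 x -41.0 34.0 y -94.0 97.0 151
top 115 x -41.0 33.0 y -94.0 96.0 262
top 130 x -26.0 -15.0 y -48.0 -48.0 6
top 145 x -26.0 -14.0 y -49.0 -48.0 6
  jar 30 x 680.0 y -127.0 -62.0 xmin at y -106.0
  jar 50 x 680.0 y -136.0 -60.0 xmin at y -109.0
  jar 70 x 680.0 y -135.0 -61.0 xmin at y -109.0
  jar 90 x 679.0 y -158.0 -60.0 xmin at y -106.0
  jar 110 x 678.0 y -155.0 -60.0 xmin at y -112.0
  jar 130 x 726.0 y -107.0 -101.0 xmin at y -107.0
```

```bash
python3 -m crank '[{"tx":-6,"ty":0,"tz":0,"turn":0,"fingers":0.57},{"tx":0,"ty":0,"tz":0,"turn":0,"fingers":0.57},{"tx":0,"ty":0,"tz":20,"turn":0,"fingers":0.57},{"tx":0,"ty":0,"tz":20,"turn":0,"fingers":0.57},{"tx":0,"ty":0,"tz":10,"turn":0,"fingers":0.57},{"tx":0,"ty":0,"tz":0,"turn":0,"fingers":0.57},{"tx":0,"ty":0,"tz":0,"turn":0,"fingers":0.57}]'; python3 go.py 589 -182 26
```

```text
t: 5.17
tool_pos: [592.8, -185.8, 83.2]
orientation: [0.0, 0.59, 0.808, 0.0]
contact_force: [-0.4, -0.0, 0.6]
width: 49.8
grip_force: 0.0
t 5.17 pos [ 592.8 -185.8   83.2] F [-0.35 -0.02  0.64] w 49.8 x-axis ang 107.74 tilt [ 0.0007 -0.0002] j [-0.14  0.57  0.52  1.82 -0.37  0.85  0.87]
to [ 589. -182.   26.] tool shift [ 4.8 -2.5 57.2]
```

```bash
python3 -m crank '[{"tx":4,"ty":-2,"tz":0,"turn":0,"fingers":0.57},{"tx":0,"ty":0,"tz":20,"turn":0,"fingers":0.57},{"tx":0,"ty":0,"tz":20,"turn":0,"fingers":0.57},{"tx":0,"ty":0,"tz":12,"turn":0,"fingers":0.57},{"tx":0,"ty":0,"tz":5,"turn":0,"fingers":0.57},{"tx":0,"ty":0,"tz":0,"turn":0,"fingers":0.57},{"tx":0,"ty":0,"tz":0,"turn":0,"fingers":0.57}]'; python3 go.py 535.5 -11.3 26 571.6 -125.2 26
```

```text
t: 5.75
tool_pos: [589.8, -182.6, 26.2]
orientation: [0.001, 0.59, 0.808, 0.0]
contact_force: [-0.5, -0.1, -0.2]
width: 50.0
grip_force: 0.0
t 5.75 pos [ 589.8 -182.6   26.2] F [-0.5  -0.14 -0.25] w 50.0 x-axis ang 107.75 tilt [ 0.001  -0.0004] j [-0.11  0.64  0.47  1.86 -0.42  0.74  0.91]
to [535.5 -11.3  26. ] tool shift [1.797e+02 5.000e-01 1.000e-01]
to [ 571.6 -125.2   26. ] tool shift [60.2  0.1  0.2]
```

```bash
python3 -m crank '[{"tx":5,"ty":0,"tz":0,"turn":0,"fingers":0.57},{"tx":3,"ty":0,"tz":0,"turn":0,"fingers":0.57},{"tx":2,"ty":0,"tz":0,"turn":0,"fingers":0.57},{"tx":2,"ty":0,"tz":0,"turn":0,"fingers":0.57},{"tx":2,"ty":0,"tz":0,"turn":0,"fingers":0.57},{"tx":2,"ty":0,"tz":0,"turn":0,"fingers":0.57},{"tx":3,"ty":0,"tz":0,"turn":0,"fingers":0.57},{"tx":4,"ty":0,"tz":0,"turn":0,"fingers":0.57}]'; python3 -m crank '[{"tx":4,"ty":0,"tz":0,"turn":0,"fingers":0.57},{"tx":4,"ty":0,"tz":0,"turn":0,"fingers":0.57},{"tx":4,"ty":0,"tz":0,"turn":0,"fingers":0.57},{"tx":4,"ty":0,"tz":0,"turn":0,"fingers":0.57},{"tx":4,"ty":0,"tz":0,"turn":0,"fingers":0.57},{"tx":4,"ty":0,"tz":0,"turn":0,"fingers":0.57},{"tx":4,"ty":0,"tz":0,"turn":0,"fingers":0.57},{"tx":4,"ty":0,"tz":0,"turn":0,"fingers":0.57}]';  python3 -m crank '[{"tx":4,"ty":0,"tz":0,"turn":0,"fingers":0.57},{"tx":4,"ty":0,"tz":0,"turn":0,"fingers":0.57},{"tx":4,"ty":0,"tz":0,"turn":0,"fingers":0.57},{"tx":4,"ty":0,"tz":0,"turn":0,"fingers":0.57},{"tx":4,"ty":0,"tz":0,"turn":0,"fingers":0.57},{"tx":3,"ty":0,"tz":0,"turn":0,"fingers":0.57},{"tx":2,"ty":0,"tz":0,"turn":0,"fingers":0.57},{"tx":0,"ty":0,"tz":0,"turn":0,"fingers":0.57}]'; python3 go.py 535.5 -11.3 26
python3 - <<'E'
from h import *
from cell import r
n="side"; x0,y0,x1,y1=(240,110,400,260)
c=r.camera(n); np.savez(n+"2.npz",**c); cv2.imwrite(f"pics/{n}2.png",cv2.resize(c["image"][y0:y1,x0:x1,::-1],None,fx=5,fy=4,interpolation=cv2.INTER_CUBIC)[:, :] if 0 else cv2.resize(c["image"][y0:y1,x0:x1,::-1],None,fx=4,fy=4,interpolation=cv2.INTER_CUBIC))
E
```

```text
t: 6.42
tool_pos: [582.5, -160.9, 25.8]
orientation: [0.001, 0.59, 0.808, -0.0]
contact_force: [1.0, -1.1, 0.3]
width: 49.7
grip_force: 0.7
t: 7.08
tool_pos: [572.5, -129.5, 25.5]
orientation: [0.0, 0.59, 0.808, 0.0]
contact_force: [0.9, -1.0, 1.1]
width: 49.6
grip_force: 1.0
t: 7.75
tool_pos: [564.6, -105.2, 25.4]
orientation: [-0.0, 0.589, 0.808, 0.0]
contact_force: [0.6, -1.2, 0.5]
width: 49.7
grip_force: 0.4
t 7.75 pos [ 564.6 -105.2   25.4] F [ 0.62 -1.21  0.5 ] w 49.7 x-axis ang 107.79 tilt [-0.0006  0.0007] j [-0.24  0.59  0.48  1.96 -0.42  0.69  0.8 ]
to [535.5 -11.3  26. ] tool shift [98.3  1.  -0.5]
```

View pics/side2.png

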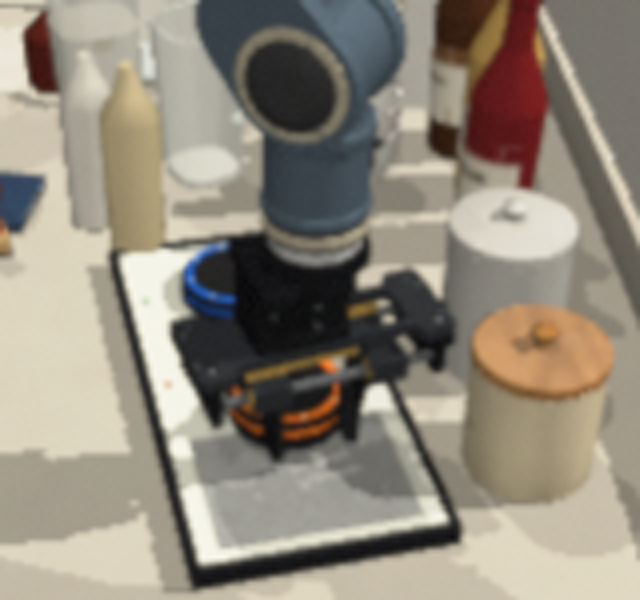

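The fingers cradle the orange pager at crop (287,410) and slide it cleanly toward the bay. About 50 mm remains.

```bash
python3 -m crank '[{"tx":3,"ty":0.2,"tz":0,"turn":0,"fingers":0.57},{"tx":4,"ty":0.2,"tz":0,"turn":0,"fingers":0.57},{"tx":4,"ty":0.2,"tz":0,"turn":0,"fingers":0.57},{"tx":4,"ty":0.2,"tz":0,"turn":0,"fingers":0.57},{"tx":4,"ty":0.2,"tz":0,"turn":0,"fingers":0.57},{"tx":4,"ty":0,"tz":0,"turn":0,"fingers":0.57},{"tx":4,"ty":0,"tz":0,"turn":0,"fingers":0.57},{"tx":3,"ty":0,"tz":0,"turn":0,"fingers":0.57}]'; python3 -m crank '[{"tx":3,"ty":0,"tz":0,"turn":0,"fingers":0.57},{"tx":3,"ty":0,"tz":0,"turn":0,"fingers":0.57},{"tx":2,"ty":0,"tz":0,"turn":0,"fingers":0.57},{"tx":2,"ty":0,"tz":0,"turn":0,"fingers":0.57},{"tx":1,"ty":0,"tz":0,"turn":0,"fingers":0.57},{"tx":0,"ty":0,"tz":0,"turn":0,"fingers":0.57}]'; python3 go.py 535.5 -11.3 26
cat > ptop.py <<'E'
# fit the orange ring plane height/centre from depth, both cameras
from h import *
from cell import r
import sys
for n in("side","top"):
    c=r.camera(n); np.savez(n+"_last.npz",**c); m=ring(c,"o"); z=c["z_map"]; v,u=np.nonzero((m>0)&(z>0)); o,d=ray(c,np.c_[u,v]); P=o+d*z[v,u][:,None]
    k=(abs(P[:,0]-545)<90)&(abs(P[:,1]+40)<110)&(P[:,2]>5)&(P[:,2]<60); P=P[k]
    if len(P)>10: print(n,len(P),"min",P.min(0).round(1),"max",P.max(0).round(1),"z95",np.percentile(P[:,2],[5,50,95]).round(1))
E
python3 ptop.py
```

```text
t: 8.47
tool_pos: [556.6, -76.5, 25.5]
orientation: [-0.0, 0.589, 0.808, 0.0]
contact_force: [-0.3, -1.3, 0.5]
width: 49.5
grip_force: 0.6
t: 8.97
tool_pos: [553.5, -66.5, 25.6]
orientation: [0.0, 0.589, 0.808, 0.0]
contact_force: [0.6, -0.4, 0.8]
width: 49.3
grip_force: 0.5
t 8.97 pos [553.5 -66.5  25.6] F [ 0.63 -0.42  0.83] w 49.3 x-axis ang 107.76 tilt [0.0003 0.0003] j [-0.32  0.57  0.48  2.   -0.42  0.67  0.74]
to [535.5 -11.3  26. ] tool shift [58.  -0.3 -0.4]
side 88 min [498.1 -81.8  25.8] max [576.    7.5  48.6] z95 [30.4 42.3 47. ]
```

```bash
for i in 1 2; do python3 -m crank '[{"tx":1,"ty":0,"tz":0,"turn":0,"fingers":0.57},{"tx":1,"ty":0,"tz":0,"turn":0,"fingers":0.57},{"tx":1,"ty":0,"tz":0,"turn":0,"fingers":0.57},{"tx":1,"ty":0,"tz":0,"turn":0,"fingers":0.57},{"tx":0,"ty":0,"tz":0,"turn":0,"fingers":0.57}]' | egrep 'pos|force'; done;  python3 go.py 535.5 -11.3 26; python3 ptop.py
```

```text
tool_pos: [551.9, -62.5, 25.4]
contact_force: [0.4, 0.1, -1.0]
grip_force: 0.3
tool_pos: [550.7, -58.6, 25.5]
contact_force: [-0.8, -0.5, -0.4]
grip_force: 0.1
t 9.9 pos [550.7 -58.6  25.5] F [-0.82 -0.47 -0.35] w 49.7 x-axis ang 107.78 tilt [-0.0004  0.0005] j [-0.33  0.57  0.48  2.01 -0.42  0.66  0.73]
to [535.5 -11.3  26. ] tool shift [49.7 -0.1 -0.5]
side 88 min [495.2 -79.3  25.8] max [574.   11.2  50.6] z95 [30.8 40.5 45.6]
```

```bash
for i in 1 2; do python3 -m crank '[{"tx":0.5,"ty":0,"tz":0,"turn":0,"fingers":0.57},{"tx":0.5,"ty":0,"tz":0,"turn":0,"fingers":0.57},{"tx":0.5,"ty":0,"tz":0,"turn":0,"fingers":0.57},{"tx":0,"ty":0,"tz":0,"turn":0,"fingers":0.57}]' | egrep 'pos|force'; python3 ptop.py; done
```

```text
tool_pos: [550.5, -57.7, 25.5]
contact_force: [0.8, 0.3, -1.0]
grip_force: 0.3
side 83 min [495.2 -74.5  26.8] max [573.6  22.1  50.4] z95 [30.5 40.4 45.3]
tool_pos: [549.9, -56.0, 25.5]
contact_force: [1.2, -0.7, 0.6]
grip_force: 0.2
side 91 min [495.3 -73.9  28. ] max [574.5  18.1  50. ] z95 [29.3 40.5 45.2]
```

```bash
python3 - <<'E'
from h import *
c=dict(np.load("side_last.npz")); x0,y0,x1,y1=270,150,370,240
a=cv2.resize(c["image"][y0:y1,x0:x1,::-1],None,fx=6,fy=6,interpolation=cv2.INTER_CUBIC)
cv2.imwrite("pics/side3.png",a)
E
```

```text
(no output)
```

View pics/side3.png

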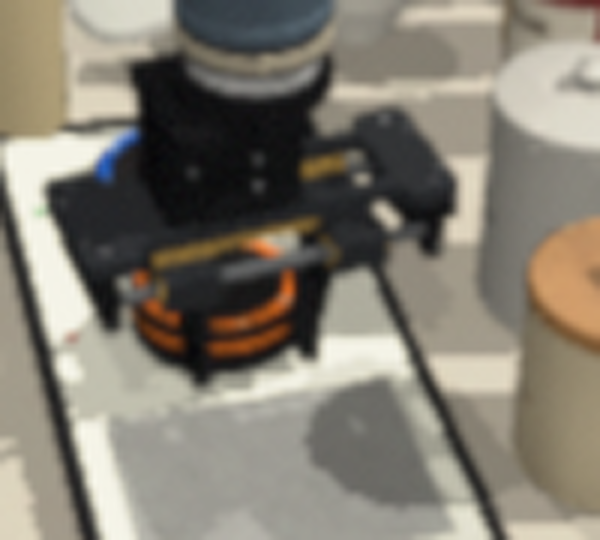

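The pager, with its rings centred near crop (216,315), is next to the bay but still on the deck. I'll keep inching it forward.

```bash
cat > bot.py <<'E'
from h import *
from cell import r
c=r.camera("side"); np.savez("side_last.npz",**c); m=ring(c,"o"); m[:200]=0; m[:,:285]=0; m[:,330:]=0; m[230:]=0
v,u=np.nonzero(m); print("ring u",u.min(),u.max(),"v max",v.max(),"mean",u.mean().round(2),v.mean().round(2),len(u))
E
python3 bot.py
for i in 1 2 3; do python3 -m crank '[{"tx":0.5,"ty":0,"tz":0,"turn":0,"fingers":0.57},{"tx":0.5,"ty":0,"tz":0,"turn":0,"fingers":0.57},{"tx":0,"ty":0,"tz":0,"turn":0,"fingers":0.57}]' | egrep 'pos|contact'; python3 bot.py; done
```

```text
ring u 294 317 v max 208 mean 307.1 204.24 80
tool_pos: [549.6, -55.0, 25.5]
contact_force: [0.1, -0.1, -0.5]
ring u 293 317 v max 209 mean 306.32 204.7 91
tool_pos: [549.4, -54.2, 25.5]
contact_force: [-0.2, 0.3, -0.9]
ring u 293 317 v max 209 mean 306.31 204.7 93
tool_pos: [549.2, -53.5, 25.6]
contact_force: [-0.2, -0.6, -0.9]
ring u 293 317 v max 209 mean 306.55 204.7 87
```

```bash
python3 -m crank '[{"tx":0.5,"ty":0,"tz":0,"turn":0,"fingers":0.57},{"tx":0.5,"ty":0,"tz":0,"turn":0,"fingers":0.57},{"tx":0,"ty":0,"tz":0,"turn":0,"fingers":0.57},{"tx":0,"ty":0,"tz":0,"turn":0,"fingers":0.57}]' | egrep 'pos|contact'; python3 bot.py;python3 - <<'E'
from h import *
c=dict(np.load("side_last.npz")); x0,y0,x1,y1=280,170,335,225
a=cv2.resize(c["image"][y0:y1,x0:x1,::-1],None,fx=10,fy=10,interpolation=cv2.INTER_CUBIC)
cv2.imwrite("pics/side4.png",a)
E
```

```text
tool_pos: [548.8, -52.4, 25.5]
contact_force: [-0.3, -1.2, -0.3]
ring u 293 317 v max 209 mean 306.0 204.51 87
```

View pics/side4.png

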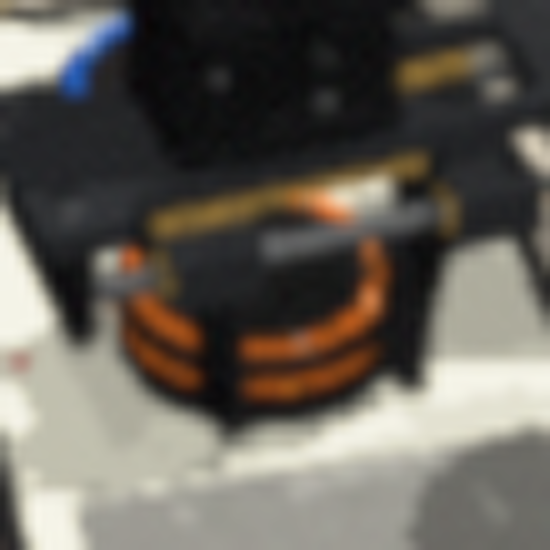

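```bash
python3 - <<'E'
from h import *
c=dict(np.load("side_last.npz")); T=c["world_from_camera"]
def proj(P):
    q=(P-T[:3,3])@T[:3,:3]; q=q*[1,-1,-1]
    return cv2.projectPoints(q.reshape(-1,1,3),np.zeros(3),np.zeros(3),c["mtx"],c["dist"])[0].reshape(-1,2)
t=np.linspace(0,2*np.pi,361)
def circ_(cx,cy,R,z): return proj(np.c_[cx+R*np.cos(t),cy+R*np.sin(t),np.full(361,z)])
a=np.radians(107.75); d=np.array([np.cos(a),np.sin(a)])
b=np.array([535.5,-11.3])
for off in (-6,-4,-2,0,2):
    for drop in (0,5.5):
        ce=b+off*d; z0=16-drop
        top=circ_(*ce,46,z0+25); low=circ_(*ce,46,max(16,z0+4)); ft=circ_(*ce,44,max(z0,16)) if not drop else low
        tt=circ_(*ce,44,z0+28)
        print(off,drop,"u",top[:,0].min().round(1),top[:,0].max().round(1),"vtoprim25",top[:,1].max().round(1),"vlow",low[:,1].max().round(1),"vfoot",ft[:,1].max().round(1),"far rim v",tt[:,1].min().round(1))
c0=dict(np.load("side0.npz")); 
import sys
im=c["image"]
for u in (301,302,309,310): print(u,[ (v,tuple(int(x) for x in im[v,u])) for v in range(200,216)])
E
```

```text
-6 0 u 291.8 321.2 vtoprim25 206.9 vlow 212.1 vfoot 212.7 far rim v 188.2
-6 5.5 u 291.8 321.1 vtoprim25 208.3 vlow 213.1 vfoot 213.1 far rim v 189.6
-4 0 u 291.6 320.9 vtoprim25 206.5 vlow 211.7 vfoot 212.3 far rim v 187.9
-4 5.5 u 291.6 320.9 vtoprim25 207.9 vlow 212.7 vfoot 212.7 far rim v 189.3
-2 0 u 291.4 320.7 vtoprim25 206.1 vlow 211.3 vfoot 211.9 far rim v 187.5
-2 5.5 u 291.4 320.6 vtoprim25 207.5 vlow 212.3 vfoot 212.3 far rim v 188.9
0 0 u 291.2 320.4 vtoprim25 205.7 vlow 210.9 vfoot 211.5 far rim v 187.2
0 5.5 u 291.2 320.4 vtoprim25 207.1 vlow 211.9 vfoot 211.9 far rim v 188.6
2 0 u 291.0 320.2 vtoprim25 205.3 vlow 210.6 vfoot 211.1 far rim v 186.9
2 5.5 u 291.0 320.2 vtoprim25 206.7 vlow 211.5 vfoot 211.5 far rim v 188.2
301 [(200, (30, 31, 32)), (201, (22, 23, 23)), (202, (17, 16, 17)), (203, (15, 19, 18)), (204, (15, 16, 15)), (205, (14, 14, 15)), (206, (16, 15, 16)), (207, (17, 16, 16)), (208, (12, 10, 12)), (209, (14, 12, 14)), (210, (15, 14, 15)), (211, (46, 46, 42)), (212, (106, 106, 97)), (213, (145, 144, 131)), (214, (167, 166, 150)), (215, (169, 168, 152))]
30
[... 361 characters left out ...]
25, 24)), (201, (26, 26, 24)), (202, (41, 34, 30)), (203, (103, 70, 52)), (204, (157, 91, 52)), (205, (127, 71, 38)), (206, (60, 37, 30)), (207, (100, 52, 25)), (208, (137, 74, 23)), (209, (105, 57, 23)), (210, (41, 28, 23)), (211, (49, 50, 46)), (212, (129, 128, 116)), (213, (176, 175, 159)), (214, (199, 197, 178)), (215, (228, 227, 211))]
310 [(200, (24, 26, 24)), (201, (25, 24, 25)), (202, (55, 38, 30)), (203, (129, 79, 55)), (204, (154, 94, 59)), (205, (112, 68, 42)), (206, (60, 37, 28)), (207, (114, 56, 20)), (208, (119, 61, 22)), (209, (73, 41, 20)), (210, (33, 26, 24)), (211, (64, 63, 59)), (212, (132, 132, 120)), (213, (180, 178, 162)), (214, (217, 214, 194)), (215, (231, 229, 214))]
```

```bash
python3 - <<'E'
from h import *
c0=dict(np.load("side0.npz")); T=c0["world_from_camera"]
def proj(P):
    q=((np.atleast_2d(P)-T[:3,3])@T[:3,:3])*[1,-1,-1]
    return cv2.projectPoints(q.reshape(-1,1,3),np.zeros(3),np.zeros(3),c0["mtx"],c0["dist"])[0].reshape(-1,2)
t=np.linspace(0,2*np.pi,721)
def edge(ce,z,u):   # front rim v at column u, radius 46
    p=proj(np.c_[ce[0]+46*np.cos(t),ce[1]+46*np.sin(t),np.full(721,z)]); k=p[:,1]>np.median(p[:,1]); p=p[k]; p=p[np.argsort(p[:,0])]
    return np.interp(u,p[:,0],p[:,1])
def prof(n,u,lo,hi):
    im=dict(np.load(n))["image"].astype(float); return im[lo:hi,u,0]-im[lo:hi,u,2]
for n,us,lo,hi in (("side0.npz",(316,318,320,322,324),222,242),("side2.npz",(311,312,314,317,319,320),204,228),("side_last.npz",(297,298,306,308,310,312,314),198,216)):
    for u in us: print(n,u,lo,prof(n,u,lo,hi).astype(int).tolist())
print("pred side0 z for start", [(z,edge((571.7,-125.5),z,320).round(2)) for z in (20,24,28,32,36,41)])
print("pred bay deck",[(z,edge((535.5,-11.3),z,308).round(2)) for z in (20,24,28,32,36,41)])
E
```

```text
side0.npz 316 222 [3, 1, 3, 2, 41, 148, 182, 123, 37, 73, 123, 93, 24, 1, 4, 6, 7, 10, 10, 10]
side0.npz 318 222 [1, 1, 3, 2, 16, 85, 171, 141, 52, 44, 111, 94, 32, 1, 2, 6, 9, 9, 9, 11]
side0.npz 320 222 [1, 2, 2, 3, 8, 69, 168, 152, 64, 37, 107, 96, 37, 4, 2, 8, 9, 8, 10, 12]
side0.npz 322 222 [1, 1, 2, 1, 19, 95, 174, 147, 60, 50, 113, 95, 33, 1, 2, 7, 8, 9, 10, 11]
side0.npz 324 222 [1, 1, 2, 2, 26, 102, 146, 112, 41, 69, 123, 93, 25, 2, 4, 7, 9, 9, 10, 12]
side2.npz 311 204 [3, -2, -2, -4, -3, -3, -3, -2, 7, 55, 102, 81, 26, 48, 89, 66, 15, 0, 1, 4, 6, 6, 8, 9]
side2.npz 312 204 [1, -4, -4, -4, -2, -1, -2, -1, 13, 70, 128, 98, 29, 62, 113, 87, 22, 0, 3, 5, 8, 7, 8, 9]
side2.npz 314 204 [1, -1, -1, 0, 1, -1, 0, 0, 20, 84, 133, 98, 32, 82, 122, 87, 20, 1, 3, 5, 7, 7, 9, 10]
side2.npz 317 204 [0, -1, 0, 1, -1, 0, -2, 13, 68, 126, 111, 49, 58, 118, 103, 41, 5, 2, 5, 7, 8, 7, 8, 9]
side2.npz 319 204 [-1, -1, 0, 0, -2, 1, 13, 64, 131, 141, 87, 36, 91, 116, 80, 18, 1, 4, 7, 9, 9, 10, 9, 9]
side2.npz 320 204 [0, 0, 0, 1, 2, 9, 46, 116, 149, 115, 51, 52, 108, 98, 43, 4, 2, 6, 6, 8, 9, 10
[... 310 characters left out ...]
198 [1, 2, 0, 0, 9, 57, 121, 100, 37, 65, 120, 95, 21, 5, 13, 18, 21, 17]
side_last.npz 310 198 [2, 0, 0, 0, 25, 74, 95, 70, 32, 94, 97, 53, 9, 5, 12, 18, 23, 17]
side_last.npz 312 198 [0, 1, 3, 18, 73, 132, 109, 49, 57, 111, 88, 28, 4, 10, 18, 21, 16, 16]
side_last.npz 314 198 [2, 4, 34, 111, 144, 113, 52, 48, 99, 90, 38, 5, 7, 14, 23, 14, 15, 18]
pred side0 z for start [(20, np.float64(236.59)), (24, np.float64(235.59)), (28, np.float64(234.58)), (32, np.float64(233.56)), (36, np.float64(232.54)), (41, np.float64(231.25))]
pred bay deck [(20, np.float64(210.84)), (24, np.float64(209.85)), (28, np.float64(208.86)), (32, np.float64(207.86)), (36, np.float64(206.86)), (41, np.float64(205.6))]
```

```bash
python3 - <<'E'
from h import *
c0=dict(np.load("side0.npz")); T=c0["world_from_camera"]
def proj(P):
    q=((np.atleast_2d(P)-T[:3,3])@T[:3,:3])*[1,-1,-1]
    return cv2.projectPoints(q.reshape(-1,1,3),np.zeros(3),np.zeros(3),c0["mtx"],c0["dist"])[0].reshape(-1,2)
t=np.linspace(0,2*np.pi,721)
def edge(ce,z,u):
    p=proj(np.c_[ce[0]+46*np.cos(t),ce[1]+46*np.sin(t),np.full(721,z)]); p=p[p[:,1]>np.median(p[:,1])]; p=p[np.argsort(p[:,0])]
    return np.interp(u,p[:,0],p[:,1])
a=np.radians(107.7); d=np.array([np.cos(a),np.sin(a)]); b=np.array([535.5,-11.3])
def band(n,u,lo,hi):
    im=dict(np.load(n))["image"].astype(float); w=np.clip(im[lo:hi+1,u,0]-im[lo:hi+1,u,2],0,None); return (w*np.arange(lo,hi+1)).sum()/w.sum()
zb=min(np.arange(30,42,.1),key=lambda z:abs(edge((571.7,-125.5),z,320)-band("side0.npz",320,231,234))); print("band z",zb)
for n,u,lo,hi,tcp in (("side2.npz",314,216,220,(564.6,-105.2)),("side2.npz",312,216,220,(564.6,-105.2)),("side_last.npz",306,206,210,(548.8,-52.4)),("side_last.npz",308,206,210,(548.8,-52.4)),("side_last.npz",312,205,209,(548.8,-52.4))):
    m=band(n,u,lo,hi); 
    for z in (zb,zb-5.5):
        s=min(np.arange(-80,20,.2),key=lambda s:abs(edge(b+s*d,z,u)-m)); print(n,u,round(m,2),"z",round(z,1),"off from bay",round(s,1),"from tcp",round((b+s*d-np.array(tcp))@d,1))
E
```

```text
band z 36.20000000000009
side2.npz 314 217.94 z 36.2 off from bay -54.4 from tcp 43.9
side2.npz 314 217.94 z 30.7 off from bay -48.2 from tcp 50.1
side2.npz 312 218.04 z 36.2 off from bay -54.6 from tcp 43.7
side2.npz 312 218.04 z 30.7 off from bay -48.0 from tcp 50.3
side_last.npz 306 207.96 z 36.2 off from bay -5.2 from tcp 38.0
side_last.npz 306 207.96 z 30.7 off from bay 1.6 from tcp 44.8
side_last.npz 308 207.99 z 36.2 off from bay -5.8 from tcp 37.4
side_last.npz 308 207.99 z 30.7 off from bay 1.0 from tcp 44.2
side_last.npz 312 206.97 z 36.2 off from bay -4.0 from tcp 39.2
side_last.npz 312 206.97 z 30.7 off from bay 2.0 from tcp 45.2
```

Relative to the fingers, the sums fit only a dropped pager (band height 30.7, about 44 mm from the TCP, as it was during the push). I'll back off, rise, and check it.

```bash
python3 -m crank '[{"tx":-5,"ty":0,"tz":0,"turn":0,"fingers":0.57},{"tx":-12,"ty":0,"tz":0,"turn":0,"fingers":0.57},{"tx":-12,"ty":0,"tz":0,"turn":0,"fingers":0.57},{"tx":0,"ty":0,"tz":-20,"turn":0,"fingers":0.57},{"tx":0,"ty":0,"tz":-38,"turn":0,"fingers":0},{"tx":0,"ty":0,"tz":-38,"turn":0,"fingers":0},{"tx":-40,"ty":0,"tz":-10,"turn":0,"fingers":0},{"tx":-40,"ty":0,"tz":0,"turn":0,"fingers":0}]' 5 | egrep 'pos|contact|width'
python3 -m crank '[{"tx":-30,"ty":0,"tz":0,"turn":0,"fingers":0},{"tx":0,"ty":0,"tz":0,"turn":0,"fingers":0},{"tx":0,"ty":0,"tz":0,"turn":0,"fingers":0}]' | egrep 'pos|contact|width'
python3 go.py 535.5 -11.3 60; python3 - <<'E'
from h import *
from cell import r
A=[]
for n,(x0,y0,x1,y1) in (("top",(235,185,355,265)),("side",(265,165,355,245))):
    c=r.camera(n); np.savez(n+"5.npz",**c); A.append(cv2.resize(c["image"][y0:y1,x0:x1,::-1],None,fx=400/(x1-x0),fy=400/(x1-x0),interpolation=cv2.INTER_CUBIC))
h=max(a.shape[0] for a in A); A=[cv2.copyMakeBorder(a,0,h-a.shape[0],0,0,cv2.BORDER_CONSTANT) for a in A]
cv2.imwrite("pics/both5.png",np.hstack(A))
c=dict(np.load("side5.npz"))
E
```

```text
tool_pos: [585.4, -155.9, 135.7]
contact_force: [0.4, -0.1, -0.4]
width: 30.8
tool_pos: [590.8, -188.7, 131.7]
contact_force: [0.1, -0.2, 0.1]
width: 10.6
t 13.12 pos [ 590.8 -188.7  131.7] F [ 0.06 -0.23  0.05] w 10.6 x-axis ang 107.44 tilt [ 0.0001 -0.0014] j [-0.17  0.52  0.58  1.79 -0.34  0.94  0.85]
to [535.5 -11.3  60. ] tool shift [185.9   0.5  71.4]
```

View pics/both5.png

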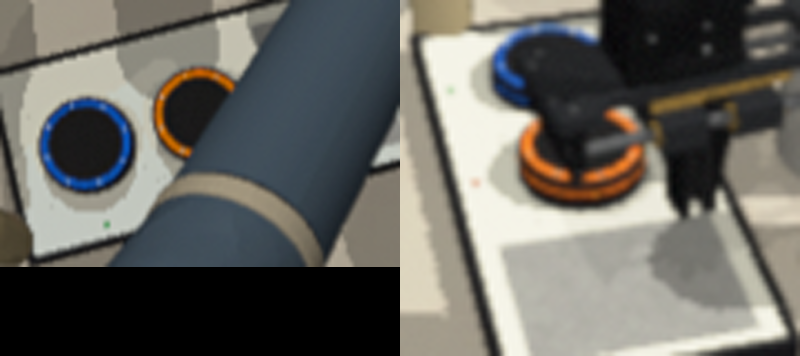

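In the top view (left) the orange ring at (198,113) sits where the bay was, with no bay rim showing. In the side view it is at (582,160). I'll check its height and centre from the top camera.

```bash
python3 - <<'E'
from h import *
from scipy.optimize import least_squares
for n in("top0","top5"):
    c=dict(np.load(n+".npz")); z=c["z_map"]; v,u=np.mgrid[195:250,240:345]; v=v.ravel();u=u.ravel()
    o,d=ray(c,np.c_[u,v]); P=o+d*z[v,u][:,None]
    for nm,(x,y),R in (("orange@bay",(540,5),18),("blue",(515.3,99.8),30),("deck",(575,60),15)):
        k=(np.hypot(P[:,0]-x,P[:,1]-y)<R)&(P[:,2]<60); print(n,nm,k.sum(),np.median(P[k,2]).round(2) if k.sum() else "")
c=dict(np.load("top5.npz"))
m=ring(c,"o"); v,u=np.nonzero(m); k=(u>275)&(u<320)&(v>195)&(v<240); 
for kind,zz in (("o",38.5),("o",44)):
    Q=plane(c,np.c_[u[k],v[k]],zz)[:,:2]
    s=least_squares(lambda q:np.hypot(Q[:,0]-q[0],Q[:,1]-q[1])-q[2],[535,-11,42],loss="soft_l1"); print("fit z",zz,s.x.round(1),len(Q))
Q=circ(c,"b",(235,205,285,255),34.5)[:,:2]; s=least_squares(lambda q:np.hypot(Q[:,0]-q[0],Q[:,1]-q[1])-q[2],[515,99,42]); print("blue",s.x.round(1))
E
```

```text
top0 orange@bay 94 10.52
top0 blue 278 35.09
top0 deck 62 15.58
top5 orange@bay 99 39.09
top5 blue 276 35.01
top5 deck 65 16.2
fit z 38.5 [534.9  -9.3  39.2] 115
fit z 44 [534.   -9.6  39.1] 115
blue [515.2 101.2  38.7]
```

Its top is 38.6 mm up, so it has dropped onto the plate. Next I'll move the shut fingers over its centre.

```bash
python3 -m crank '[{"tx":38,"ty":0,"tz":0,"turn":0,"fingers":0},{"tx":38,"ty":0,"tz":0,"turn":0,"fingers":0},{"tx":38,"ty":0,"tz":0,"turn":0,"fingers":0},{"tx":38,"ty":0,"tz":0,"turn":0,"fingers":0},{"tx":25,"ty":0,"tz":0,"turn":0,"fingers":0},{"tx":8,"ty":0,"tz":30,"turn":0,"fingers":0},{"tx":0,"ty":0,"tz":25,"turn":0,"fingers":0},{"tx":0,"ty":0,"tz":0,"turn":0,"fingers":0}]'  | egrep 'pos|contact|width'
python3 -m crank '[{"tx":0,"ty":0,"tz":0,"turn":0,"fingers":0},{"tx":0,"ty":0,"tz":0,"turn":0,"fingers":0}]' | egrep 'pos|contact|width'
python3 go.py 535.2 -10.7 45
```

```text
tool_pos: [530.6, -5.5, 72.8]
contact_force: [-0.6, -0.1, 0.9]
width: 0.5
tool_pos: [535.4, -8.8, 77.5]
contact_force: [0.3, 1.0, 0.4]
width: 0.7
t 14.05 pos [535.4  -8.8  77.5] F [0.35 1.04 0.4 ] w 0.7 x-axis ang 107.75 tilt [0.0012 0.    ] j [-0.48  0.46  0.54  2.03 -0.35  0.74  0.58]
to [535.2 -10.7  45. ] tool shift [-1.8 -0.8 32.5]
```

```bash
python3 -m crank '[{"tx":-1.8,"ty":-0.7,"tz":12,"turn":0,"fingers":0},{"tx":0,"ty":0,"tz":12,"turn":0,"fingers":0},{"tx":0,"ty":0,"tz":7,"turn":0,"fingers":0},{"tx":0,"ty":0,"tz":2,"turn":0,"fingers":0},{"tx":0,"ty":0,"tz":0,"turn":0,"fingers":0},{"tx":0,"ty":0,"tz":0,"turn":0,"fingers":0},{"tx":0,"ty":0,"tz":0,"turn":0,"fingers":0}]'  | egrep 'pos|contact|width'
python3 go.py 535.2 -10.7 38.5
```

```text
tool_pos: [534.9, -10.6, 43.7]
contact_force: [1.0, -0.1, 0.5]
width: 0.3
t 14.63 pos [534.9 -10.6  43.7] F [ 0.97 -0.05  0.54] w 0.3 x-axis ang 107.75 tilt [0.0005 0.0001] j [-0.44  0.52  0.5   2.05 -0.39  0.67  0.62]
to [535.2 -10.7  38.5] tool shift [-0.1  0.2  5.2]
```

Now small steps down, watching the force.

```bash
for i in 1 2 3 4 5 6; do python3 -m crank '[{"tx":0,"ty":0,"tz":0.5,"turn":0,"fingers":0},{"tx":0,"ty":0,"tz":0.5,"turn":0,"fingers":0},{"tx":0,"ty":0,"tz":0,"turn":0,"fingers":0}]' | egrep 'pos|contact' | tr '\n' ' '; echo; done
```

```text
tool_pos: [534.7, -10.5, 42.7] contact_force: [-0.0, -0.2, 0.9] 
tool_pos: [534.6, -10.5, 41.5] contact_force: [-1.2, -0.7, 0.7] 
tool_pos: [534.6, -10.5, 40.4] contact_force: [-0.1, 0.9, 0.0] 
tool_pos: [534.6, -10.5, 39.4] contact_force: [0.4, 0.2, -0.0] 
tool_pos: [534.7, -10.6, 38.7] contact_force: [-1.3, 0.1, 2.9] 
tool_pos: [534.7, -10.6, 37.8] contact_force: [-1.3, -0.1, 4.4]
```

```bash
for i in 1 2 3 4 ; do python3 -m crank '[{"tx":0,"ty":0,"tz":0.5,"turn":0,"fingers":0},{"tx":0,"ty":0,"tz":0,"turn":0,"fingers":0}]' | egrep 'pos|contact' | tr '\n' ' '; echo; done
```

```text
tool_pos: [534.7, -10.6, 37.2] contact_force: [-1.3, 0.1, 4.8] 
tool_pos: [534.7, -10.5, 36.7] contact_force: [-1.3, 0.8, 6.3] 
tool_pos: [534.7, -10.6, 36.1] contact_force: [-0.9, -0.4, 4.6] 
tool_pos: [534.7, -10.6, 35.6] contact_force: [-1.7, -0.0, 5.6]
```

```bash
for i in 1 2 3 4; do python3 -m crank '[{"tx":0,"ty":0,"tz":0.3,"turn":0,"fingers":0},{"tx":0,"ty":0,"tz":0,"turn":0,"fingers":0}]' | egrep 'pos|contact' | tr '\n' ' '; echo; done
```

```text
tool_pos: [534.7, -10.5, 35.3] contact_force: [-0.9, 0.9, 4.6] 
tool_pos: [534.7, -10.5, 34.9] contact_force: [-1.4, 0.4, 4.8] 
tool_pos: [534.7, -10.5, 34.9] contact_force: [-2.5, 0.1, 8.5] 
tool_pos: [534.7, -10.5, 34.9] contact_force: [-2.2, 0.3, 10.7]
```

```bash
for i in 1 2 3 4 5; do python3 -m crank '[{"tx":0,"ty":0,"tz":0,"turn":0,"fingers":0},{"tx":0,"ty":0,"tz":0,"turn":0,"fingers":0},{"tx":0,"ty":0,"tz":0,"turn":0,"fingers":0},{"tx":0,"ty":0,"tz":0,"turn":0,"fingers":0}]' | egrep '^t:|pos|contact' | tr '\n' ' '; echo; done
```

```text
t: 17.8 tool_pos: [534.7, -10.6, 34.9] contact_force: [-2.4, -0.2, 9.7] 
t: 18.13 tool_pos: [534.7, -10.6, 34.9] contact_force: [-3.0, -0.3, 10.6] 
t: 18.47 tool_pos: [534.7, -10.5, 34.9] contact_force: [-2.5, 0.4, 9.5] 
t: 18.8 tool_pos: [534.7, -10.6, 34.9] contact_force: [-2.6, 1.0, 10.2] 
t: 19.13 tool_pos: [534.7, -10.5, 34.9] contact_force: [-2.4, 1.0, 10.6]
```

Held at about 10 N for 1.7 s. I'll release, rise clear, and verify.

```bash
python3 -m crank '[{"tx":0,"ty":0,"tz":-1,"turn":0,"fingers":0},{"tx":0,"ty":0,"tz":-3,"turn":0,"fingers":0},{"tx":0,"ty":0,"tz":-15,"turn":0,"fingers":0},{"tx":0,"ty":0,"tz":-35,"turn":0,"fingers":0},{"tx":0,"ty":0,"tz":-40,"turn":0,"fingers":0},{"tx":-35,"ty":0,"tz":-20,"turn":0,"fingers":0},{"tx":-40,"ty":0,"tz":0,"turn":0,"fingers":0},{"tx":-40,"ty":0,"tz":0,"turn":0,"fingers":0}]'  | egrep 'pos|contact'
python3 -m crank '[{"tx":-40,"ty":0,"tz":0,"turn":0,"fingers":0},{"tx":-20,"ty":0,"tz":0,"turn":0,"fingers":0},{"tx":0,"ty":0,"tz":0,"turn":0,"fingers":0},{"tx":0,"ty":0,"tz":0,"turn":0,"fingers":0},{"tx":0,"ty":0,"tz":0,"turn":0,"fingers":0}]'  | egrep 'pos|contact'
python3 - <<'E'
from h import *
from cell import r
c=r.camera("top"); z=c["z_map"]; v,u=np.mgrid[195:250,240:345]; v=v.ravel();u=u.ravel()
o,d=ray(c,np.c_[u,v]); P=o+d*z[v,u][:,None]
for nm,(x,y),R in (("orange",(540,5),18),("blue",(515.3,99.8),30),("deck",(575,60),15)):
    k=(np.hypot(P[:,0]-x,P[:,1]-y)<R)&(P[:,2]<60); print(nm,k.sum(),np.median(P[k,2]).round(2))
E
python3 go.py
```

```text
tool_pos: [571.4, -120.0, 150.1]
contact_force: [0.1, -0.0, -0.1]
tool_pos: [587.7, -175.9, 147.6]
contact_force: [1.0, 1.1, 0.4]
orange 97 35.27
blue 279 35.11
deck 63 15.5
t 20.27 pos [ 587.8 -175.2  147.7] F [ 0.06  0.05 -0.33] w 0.5 x-axis ang 107.87 tilt [-0.0011  0.0015] j [-0.21  0.49  0.6   1.79 -0.33  0.96  0.83]
```

The orange pager's top is now level with the parked blue one (35.3 vs 35.1 mm), so it is fully home and the arm is clear.

```bash
python3 -c "
from cell import r
print(r.finish_job())"
```

```text
the job is handed in; nothing more can be done
None
```

The orange-ringed pager is in the bay and fully home, held down at about 10 N for 1.7 s and then released; the arm touched nothing else, and the job is handed in.

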